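# Close the filter housing with its bell

## Task

Close the filter housing on the white plate: set the tall blue bell down over the filter cartridge that stands there, with its yellow ears in the open gaps between the two orange clamps, then turn it clockwise (seen from above) until the ears are under the clamps. Let go with the bell sitting flat on the plate, and leave the low black bell where it is.

Things in the scene. Friction and masses are not known exactly. Their poses are not given: they have to be found in the camera images.
- blue_bell: Tall blue bell, open below, about 0.22 kg: outer diameter 68 mm, inner 60, body 80 tall, 75 deep inside. Wing grip on top, 52 long (along its x), 16 thick (y), 28 high (top at 108): pinch across y. At the bottom rim two yellow ears, 16 wide, 6 thick, reach along +x and -x to 46 from the axis. A half turn makes no difference. Starts upright on the bench. Origin: centre of underside, z up.
- black_bell: The low black bell, a bystander: same plan, ears and wing as the blue one but only 45 mm tall (73 mm with the wing), too low for the cartridge. It starts upright on the bench and must stay there. Origin: centre of its underside.
- cartridge: Filter cartridge, white ribbed shell with green end bands, 40 mm diameter, 67 mm tall, top tapered to 26 mm. It stands loose in a round recess (45 mm wide, 12 mm deep) of the white plate and rises 55 mm over the plate's top; it stays there. Origin: centre of underside.
- seat (a point): Centre of the cartridge's recess at the top of the fixed white plate (22 mm thick). Clamps at its +x and -x: roof from 40 mm off the axis, 16 to 22 mm over the plate. Home: bell's x along seat's x (either way), ears under roofs; stops 5 degrees beyond. The bell passes down to the plate if turned 40 to 130 degrees anticlockwise (+z) from home, say 60; then turn it back clockwise. 5 mm side play.
Mind the look-alikes: they are no part of the job. Leave any green look-alike of the blue_bell alone.

How it is judged:
On the way:
1. the blue bell is down over the cartridge, near the plate, with its ears in the gaps, not yet turned home (z of blue_bell in the frame of seat below 0.012 m and horizontal distance between blue_bell and seat below 0.015 m and angle between blue_bell's own z axis and vertical below 0.2 rad and angle between the x axis of blue_bell and the x axis of seat, either way round above 0.45 rad), for 0.1 s.
At the end, for the whole second after the job is handed in: The blue bell rests, released, on the plate (within 5 mm, 6 degrees) over the cartridge, within 12 mm of the seat's centre and 13 degrees of home, ears under the clamps; the cartridge stands in its recess (10 mm, 9 degrees); the black bell is within 30 mm of its start (z of blue_bell in the frame of seat below 0.005 m and horizontal distance between blue_bell and seat below 0.012 m and angle between blue_bell's own z axis and vertical below 0.1 rad and angle between the x axis of blue_bell and the x axis of seat, either way round below 0.23 rad and horizontal distance between cartridge and seat below 0.01 m and angle between cartridge's own z axis and vertical below 0.15 rad and linear speed of blue_bell below 0.02 m/s and distance of black_bell from where it was at the start of the episode below 0.03 m); the robot touches nothing.
It fails at once if the black bell is moved by more than 30 mm (distance of black_bell from where it was at the start of the episode above 0.03 m).
It also fails if it takes over 48 s, if anything falls off the work surface, if the arm or the gripper's body presses on something with over 40 N, if the wrist force passes 120 N, or if a joint passes its speed limit or range.

## Robot

A 6-joint arm with a two-finger parallel gripper is mounted at the origin on the work surface. World frame = base frame: x ahead of the robot, y to its left, z up, the work surface at z = 0. Lengths are in m, angles in rad, forces in N, time in s.
With the tool pointing down it reaches from about 0.35 to 0.85 m from the base axis. Payload 8.1 kg.
Tool frame: the origin (TCP) lies at the centre of the arm's flange, where the gripper is bolted on; the fingertips stand 186 mm ahead of it and the grasp point (between the pads) lies 167 mm ahead of it; z points along the fingers, y is the line along which they close (so a half turn about z gives the same grasp; the last joint's range is limited). The gripper opens to 93 mm and grips with 3 to 60 N. Pads are 15 mm wide; open, the fingers measure 128 mm over their backs; the gripper's body (75 mm by 188 mm) begins 65 mm behind the grasp point.
Start: joints at [-1.236, 0.13, 1.488, -0, 1.523, -0.085], TCP at [0.245, -0.548, 0.405] pointing down, gripper open.
Joint ranges: [-2.96, 2.96], [-0.89, 2.26], [0.02, 2.5], [-1.34, 4.48], [0, 2.73], [-2.66, 2.66]. Speed limits (rad/s): [2.39, 2.39, 2.79, 3.14, 3.14, 3.14].

## Interface

Orientations are given as a rotation vector (axis times angle).
In Python, from plant import robot gives the robot as it stands.
- The arm moves only by the tool apply_moves, never from a script. Its argument "series" is a list of rows, each a list of 2 entries, a list of its own where there are three numbers: the shift along the tool's x, y, z in mm, then the turn, a rotation vector about the tool's x, y, z in rad. A call has 1 to 12 rows; each row shifts and turns the commanded pose from where the row before left it, along the tool's axes as they then stand; what a row does not reach is not made up. A row lasts 1/12 s, in which the tool goes at most 41.7 mm and 7.16 degrees, less where a joint would pass 70% of its speed; a pose out of reach is approached as far as the arm can. A call is refused whole if a number of a shift passes 41.7 or a number of a turn 0.125, either way. A call with a gripper value outside its range is refused whole. "claw" is the opening, from 0 (shut) to 1 (fully open), set as the call begins (left out, the last holds). The fingers move at their own pace and stop on an object; "newtons" is the grip in N (left out, the last holds). Time passes only in rows, so rows that do not move let the fingers close. It gives the time, the measured TCP pose, the force, the opening and the grip force at its end, in the units of the state.
- robot.read_state(): the state, without advancing time (a new reading comes with each control period).
- robot.read_camera(name): name is "side" or "top" or "wrist"; returns (picture, depth): 420x560x3 uint8, blue, green, red; 420x560 float32, m along the optical axis (not along the pixel's ray), 0 where there is no reading.
- robot.calibration(name): a dict with "fx", "fy", "cx", "cy" (pixels), "extrinsics" (4x4, takes a point from world to camera coordinates). Camera axes: x right, y down, z forward; pixel columns grow to the right and rows downward; lengths in m; the calibration is good to about 2 mm. A picture is of the moment at which its call begins: read the wrist's pose just before it. calibration takes no time and is no camera call; for the wrist camera it gives the pose at the moment of the call.
- robot.close_job(): hands the job in; it is judged then, once.
The state is a dict: "t": time; "q": joint angles; "dq": joint speeds; "joint_torque": joint torques, N m; "tool_pos": TCP position; "orientation": TCP orientation; "force": force on the tool from outside, world axes, zero at the start; "wrist_torque": the same for the moment, N m; "opening": finger opening in m; "gripper_force": force on a finger pad.
Only numpy, scipy, OpenCV 4.12 (cv2) and the standard library are available. Lean on these libraries where they do the work, as an engineer would, in place of code of your own. Each camera call takes 0.05 s, during which the arm holds its last target. There are 200 camera calls.

## Working session

There is one attempt and no reset: what is moved stays moved. The work goes in short steps, Python scripts to look and compute and a tool call to move; the robot and the scene stay as the last step left them, time stands still between calls to the robot, and variables do not carry over. Pictures are saved under pics/ and viewed, at most 10 in all, crops included, and the job is handed in when it is done.

Besides the shell and the picture viewer there is one more tool, called after "Request:" as name(argument=value, ...), one argument or row to a line, values as JSON. apply_moves: Moves the arm, as the interface text tells. Its arguments: {"type":"object","properties":{"series":{"type":"array"},"claw":{"type":"number"},"newtons":{"type":"number"}},"required":["series"]}

```bash
mkdir -p pics; ls; python3 - <<'E'
from plant import robot
import cv2,numpy as np
s=robot.read_state();print(s)
for n in("top","side"):
    p,d=robot.read_camera(n);cv2.imwrite(f"pics/{n}0.png",p);np.save(f"pics/{n}0.npy",d)
    c=robot.calibration(n);print(n,c)
E
```

```text
pics
{'t': 0.0, 'q': array([-1.23638959e+00,  1.31179190e-01,  1.48924561e+00,  1.75162631e-05,
        1.52301157e+00, -8.53716249e-02]), 'dq': array([-0.0021687 ,  0.00074445,  0.00175988, -0.00078477,  0.00216289,
       -0.00097926]), 'joint_torque': array([-9.16119970e-04, -5.59837568e+01, -4.91768146e+01,  7.68241519e-02,
        3.54231067e-02, -1.82674371e-04]), 'tool_pos': array([ 0.24450108, -0.54768071,  0.40369486]), 'orientation': array([-3.07085613e+00, -6.54172650e-01,  3.32223255e-04]), 'force': array([-0.21609251, -0.63940374, -0.09729801]), 'wrist_torque': array([ 0.03557391, -0.00179701,  0.02152667]), 'gripper_force': 0.0, 'opening': 0.09289971248390856}
top {'fx': 393.01644355339363, 'fy': 393.01644355339363, 'cx': 279.4623152184177, 'cy': 217.47875491293712, 'extrinsics': array([[-1.85298494e-03, -9.99884551e-01,  1.50814867e-02,
        -7.74637135e-02],
       [-9.87042737e-01, -5.91015351e-04, -1.60456492e-01,
         5.10689936e-01],
       [ 1.60446881e-01, -1.51833954e-02, -9.86927689e-01,
         7.73617402e-01],
       [ 0.00000000e+00,  0.00000000e+00,  0.00000000e+00,
         1.00000000e+00]])}
side {'fx': 391.70143036939123, 'fy': 391.70143036939123, 'cx': 280.05690155650007, 'cy': 204.31922757159478, 'extrinsics': array([[-0.94573005, -0.32420592, -0.02202697,  0.47637654],
       [-0.19250315,  0.61357466, -0.76581242,  0.18909279],
       [ 0.26179611, -0.72001156, -0.64268666,  0.65705233],
       [ 0.        ,  0.        ,  0.        ,  1.        ]])}
```

View pics/top0.png

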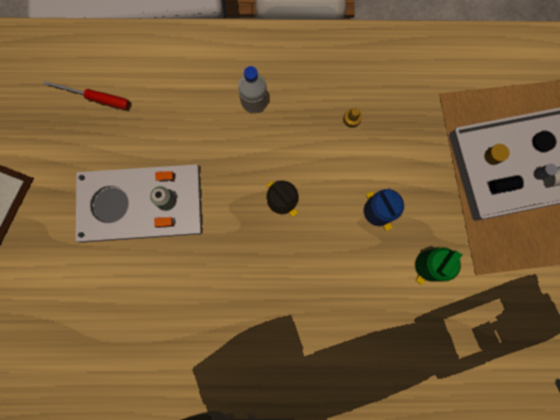

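View pics/side0.png

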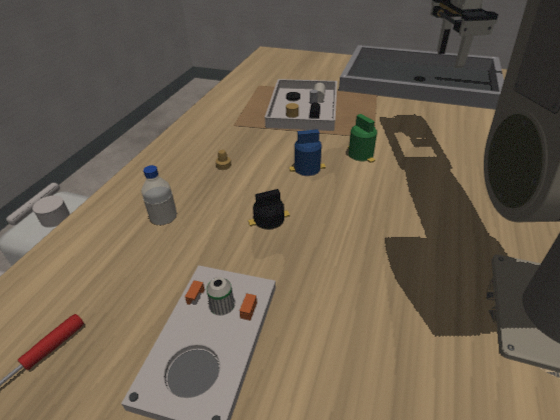

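The top view shows the blue bell at (385,207) with ears at (370,195) and (388,227). The seat and cartridge are near (162,198), with orange clamps at (164,176) and (163,222). The black bell is at (283,197) and the green look-alike at (440,264).

```bash
cat > h.py <<'E'
import cv2,numpy as np
from plant import robot
def ray(c,uv,z):
    E=np.array(c["extrinsics"]);R,t=E[:3,:3],E[:3,3];o=-R.T@t
    uv=np.atleast_2d(uv).astype(float)
    d=np.c_[(uv[:,0]-c["cx"])/c["fx"],(uv[:,1]-c["cy"])/c["fy"],np.ones(len(uv))]@R
    return o+d*((z-o[2])/d[:,2])[:,None]
def cloud(c,D):
    v,u=np.indices(D.shape);E=np.array(c["extrinsics"])
    P=np.stack([(u-c["cx"])/c["fx"]*D,(v-c["cy"])/c["fy"]*D,D],-1)
    return (P-E[:3,3])@E[:3,:3]
def blobs(m,n=8):
    k,l,s,ce=cv2.connectedComponentsWithStats(m.astype(np.uint8))
    return [(np.argwhere(l==i)[:,::-1],s[i,4]) for i in range(1,k) if s[i,4]>=n]
def rect(P):
    (cx,cy),(w,h),a=cv2.minAreaRect((P[:,:2]*1000).astype(np.float32))
    if h>w: w,h,a=h,w,a+90
    return round(cx,1),round(cy,1),round(w,1),round(h,1),round((a+90)%180-90,1)
E
python3 - <<'E'
from h import *
for n in("top","side"):
    p=cv2.imread(f"pics/{n}0.png");D=np.load(f"pics/{n}0.npy");c=robot.calibration(n)
    H=cv2.cvtColor(p,cv2.COLOR_BGR2HSV);h,s,v=cv2.split(H);P=cloud(c,D);z=P[...,2]
    print(n)
    for nm,m,zp in(("orange",(h<12)&(s>170)&(v>120)&(abs(z-.044)<.008),.044),("yellow",(h>20)&(h<32)&(s>200)&(v>120)&(z<.02),.006),("bluewing",(h>100)&(h<130)&(s>120)&(z>.095),.108),("blueall",(h>100)&(h<130)&(s>120),.08),("plate",(s<40)&(v>110)&(abs(z-.022)<.006),.022),("carttop",(s<90)&(z>.06)&(z<.09),.077)):
        for uv,a in blobs(m):
            q=ray(c,uv,zp);print(nm,a,uv.mean(0).round(1),q.mean(0).round(4),rect(q),"zmed",np.median(z[uv[:,1],uv[:,0]]).round(4))
E
```

```text
top
orange 30 [162.7 172.8] [0.6051 0.1671 0.044 ] (603.5, 165.4, 31.5, 8.5, -85.9) zmed 0.0422
orange 24 [161.7 178.1] [0.5937 0.1687 0.044 ] (595.0, 167.0, 27.0, 6.5, -89.9) zmed 0.0426
orange 25 [160.  218.9] [0.5072 0.1683 0.044 ] (504.9, 167.2, 22.6, 8.3, -90.0) zmed 0.0421
orange 8 [165.1 224.6] [0.4953 0.1572 0.044 ] (495.0, 157.3, 12.3, 2.0, -75.6) zmed 0.0427
yellow 21 [269.2 184.1] [ 0.5907 -0.056   0.006 ] (591.5, -56.0, 14.2, 6.3, -44.1) zmed 0.0048
yellow 29 [369.3 194. ] [ 0.5687 -0.2758  0.006 ] (568.8, -276.2, 16.0, 8.9, -63.4) zmed 0.0052
yellow 39 [293.  212.6] [ 0.5272 -0.1078  0.006 ] (527.5, -107.8, 14.1, 10.8, -44.8) zmed 0.0049
yellow 41 [387.6 226.5] [ 0.4969 -0.3129  0.006 ] (496.6, -313.3, 16.1, 11.5, -63.8) zmed 0.0052
yellow 44 [420. 280.] [ 0.382  -0.3765  0.006 ] (382.1, -376.6, 14.7, 12.3, 43.8) zmed 0.0052
bluewing 138 [250.3  73.1] [ 0.7958 -0.0184  0.108 ] (794.9, -17.7, 28.3, 24.2, 0.4) zmed 0.1284
bluewing 253 [391.9 201.8] [ 0.5306 -0.2933  0.108 ] (530.7, -293.1, 52.3, 19.7, 26.7) zmed 0.1069
blueall 138 [250.3  73.1] [ 0.8116 -0.0166  0.08  ] (8
[... 1373 characters left out ...]
26.4, -50.0) zmed 0.1283
plate 10027 [202.6 349.5] [0.5433 0.247  0.022 ] (546.6, 227.0, 259.5, 149.4, -86.1) zmed 0.0214
carttop 607 [39.6 14.6] [ 2.1284 -1.0834  0.077 ] (2131.9, -1093.6, 593.2, 119.9, 90.0) zmed 0.0742
carttop 14 [320.2 144.1] [ 0.4996 -0.2936  0.077 ] (498.9, -292.2, 50.6, 5.1, -66.5) zmed 0.072
carttop 422 [157.2 194.8] [ 0.7717 -0.0024  0.077 ] (776.3, -8.2, 77.3, 59.0, -50.1) zmed 0.0778
carttop 205 [267.6 195.2] [ 0.5525 -0.0692  0.077 ] (551.6, -69.1, 53.0, 29.7, 37.0) zmed 0.0713
carttop 567 [546.  293.1] [0.0597 0.0284 0.077 ] (61.2, 18.2, 103.9, 30.1, -77.8) zmed 0.0742
carttop 393 [218.8 287.2] [0.5455 0.1743 0.077 ] (545.6, 173.3, 40.6, 38.2, -62.9) zmed 0.0741
```

Request:
apply_moves(
  series=[
    [[20,-6,0],[0,0,0]],
    [[34,-11,0],[0,0,0]],
    [[35,-11,0],[0,0,0]],
    [[35,-11,0],[0,0,0]],
    [[35,-11,0],[0,0,0]],
    [[35,-11,0],[0,0,0]],
    [[35,-11,0],[0,0,0]],
    [[35,-11,0],[0,0,0]],
    [[35,-11,0],[0,0,0]],
    [[34,-11,0],[0,0,0]],
    [[33,-10,0],[0,0,-0.05]],
    [[0,0,0],[0,0,0]],
  ],
  claw=1,
  newtons=30,
)

```text
t: 1.1
tool_pos: [0.5353, -0.2893, 0.4041]
orientation: [-3.05, -0.742, -0.002]
force: [0.3, -0.6, -0.8]
opening: 0.0925
gripper_force: 0.0
```

```bash
python3 - <<'E'
from h import *
from scipy.spatial.transform import Rotation as R
s=robot.read_state();print(s["t"],s["tool_pos"],R.from_rotvec(s["orientation"]).as_matrix().round(4))
c=robot.calibration("wrist");p,D=robot.read_camera("wrist");cv2.imwrite("pics/w1.png",p)
H=cv2.cvtColor(p,cv2.COLOR_BGR2HSV);h,S,v=cv2.split(H);z=cloud(c,D)[...,2]
for nm,m,zp in(("wing",(h>100)&(h<130)&(S>120)&(z>.1),.108),("body",(h>100)&(h<130)&(S>120)&(z>.07)&(z<.09),.08),("yellow",(h>20)&(h<32)&(S>200)&(v>120)&(z<.02),.006)):
    for uv,a in blobs(m,40):
        q=ray(c,uv,zp);print(nm,a,uv.mean(0).round(1),q.mean(0).round(4),rect(q))
c=robot.calibration("top");p=cv2.imread("pics/top0.png");D=np.load("pics/top0.npy")
H=cv2.cvtColor(p,cv2.COLOR_BGR2HSV);h,S,v=cv2.split(H);z=cloud(c,D)[...,2]
for uv,a in blobs((h<14)&(S>150)&(v>90)&(z>.034)&(z<.06),8):
    q=ray(c,uv,.044);print("clamp",a,q.mean(0).round(4),rect(q))
E
```

```text
1.1 [ 0.53530104 -0.289339    0.40405441] [[ 8.881e-01  4.596e-01  9.000e-04]
 [ 4.596e-01 -8.881e-01  2.300e-03]
 [ 1.800e-03 -1.700e-03 -1.000e+00]]
wing 1278 [282.6 206.9] [ 0.5347 -0.2924  0.108 ] (534.0, -292.9, 51.2, 16.1, 28.0)
body 2937 [281.9 194.6] [ 0.5376 -0.2905  0.08  ] (536.1, -291.4, 61.7, 61.5, -62.6)
clamp 141 [0.5996 0.1652 0.044 ] (599.9, 165.2, 35.5, 17.5, -87.6)
clamp 150 [0.5016 0.1625 0.044 ] (501.4, 162.6, 35.0, 18.0, -85.1)
```

View pics/w1.png

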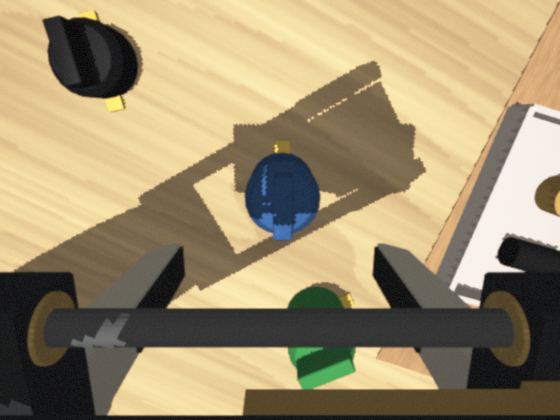

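The wrist view shows the blue bell's wing at (283,207), midway between the fingers and aligned with the tool's x. The black bell (92,60) and the green one (318,340) are clear of the gripper's path.

Request:
apply_moves(
  series=[
    [[-3,3,10],[0,0,0]],
    [[0,0,25],[0,0,0]],
    [[0,0,30],[0,0,0]],
    [[0,0,30],[0,0,0]],
    [[0,0,22],[0,0,0]],
    [[0,0,12],[0,0,0]],
    [[0,0,4],[0,0,0]],
    [[0,0,0],[0,0,0]],
    [[0,0,0],[0,0,0]],
  ],
)

```text
t: 1.9
tool_pos: [0.5306, -0.2986, 0.273]
orientation: [3.054, 0.729, 0.002]
force: [0.9, 0.4, 0.8]
opening: 0.0927
gripper_force: 0.0
```

Request:
apply_moves(
  series=[
    [[0,0,0],[0,0,0]],
    [[0,0,0],[0,0,0]],
    [[0,0,0],[0,0,0]],
    [[0,0,0],[0,0,0]],
    [[0,0,0],[0,0,0]],
    [[0,0,0],[0,0,0]],
    [[0,0,0],[0,0,0]],
    [[0,0,0],[0,0,0]],
    [[0,0,0],[0,0,0]],
    [[0,0,0],[0,0,0]],
  ],
  claw=0,
  newtons=40,
)

```text
t: 2.73
tool_pos: [0.5306, -0.2977, 0.2717]
orientation: [-3.055, -0.731, 0.0]
force: [0.8, 0.3, 0.3]
opening: 0.0309
gripper_force: 0.0
```

Request:
apply_moves(
  series=[
    [[4,0,0],[0,0,0]],
    [[0,0,0],[0,0,0]],
    [[0,0,0],[0,0,0]],
    [[0,0,0],[0,0,0]],
    [[0,0,0],[0,0,0]],
    [[0,0,0],[0,0,0]],
    [[0,0,0],[0,0,0]],
    [[0,0,0],[0,0,0]],
  ],
)

```text
t: 3.4
tool_pos: [0.5341, -0.2959, 0.2716]
orientation: [-3.055, -0.731, 0.0]
force: [-0.2, 0.1, -2.3]
opening: 0.0156
gripper_force: 40.0
```

Request:
apply_moves(
  series=[
    [[0,0,-4],[0,0,0]],
    [[0,0,-12],[0,0,0]],
    [[0,0,-24],[0,0,0]],
    [[0,0,-30],[0,0,0]],
    [[0,0,-30],[0,0,0]],
    [[0,0,-20],[0,0,0]],
    [[0,0,-12],[0,0,0]],
    [[0,0,0],[0,0,0]],
    [[0,0,0],[0,0,0]],
  ],
)

```text
t: 4.15
tool_pos: [0.5342, -0.296, 0.4042]
orientation: [3.054, 0.731, 0.001]
force: [-0.0, -0.6, -3.5]
opening: 0.0159
gripper_force: 40.0
```

Request:
apply_moves(
  series=[
    [[0,0,0],[0,0,-0.06]],
    [[0,0,0],[0,0,-0.11]],
    [[0,0,0],[0,0,-0.12]],
    [[0,0,0],[0,0,-0.12]],
    [[0,0,0],[0,0,-0.12]],
    [[0,0,0],[0,0,-0.11]],
    [[15,-7,0],[0,0,0]],
    [[30,-14,0],[0,0,0]],
    [[33,-15,0],[0,0,0]],
    [[35,-16,0],[0,0,0]],
    [[35,-16,0],[0,0,0]],
    [[35,-16,0],[0,0,0]],
  ],
)

```text
t: 5.15
tool_pos: [0.5394, -0.0924, 0.4015]
orientation: [-2.67, -1.65, 0.003]
force: [0.3, 1.4, -3.4]
opening: 0.016
gripper_force: 40.0
```

Request:
apply_moves(
  series=[
    [[35,-16,0],[0,0,0]],
    [[35,-16,0],[0,0,0]],
    [[35,-16,0],[0,0,0]],
    [[35,-16,0],[0,0,0]],
    [[35,-16,0],[0,0,0]],
    [[30,-14,0],[0,0,0]],
    [[20,-8,0],[0,0,0]],
    [[13,-5,0],[0,0,0]],
    [[0,0,0],[0,0,0]],
    [[0,0,0],[0,0,0]],
    [[0,0,0],[0,0,0]],
  ],
)

```text
t: 6.07
tool_pos: [0.5502, 0.1653, 0.4028]
orientation: [-2.671, -1.654, 0.003]
force: [-1.5, 0.0, -2.8]
opening: 0.0156
gripper_force: 40.0
```

```bash
cat > m.py <<'E'
from h import *
import sys
from scipy.spatial.transform import Rotation as R
k=sys.argv[1]
s=robot.read_state();M=R.from_rotvec(s["orientation"]).as_matrix()
print(s["t"],s["tool_pos"],"yaw",np.degrees(np.arctan2(M[1,0],M[0,0])),"q",s["q"].round(3),s["force"])
for n in("wrist","top","side"):
    c=robot.calibration(n);p,D=robot.read_camera(n);cv2.imwrite(f"pics/{n}{k}.png",p)
    H=cv2.cvtColor(p,cv2.COLOR_BGR2HSV);h,S,v=cv2.split(H);P=cloud(c,D);z=P[...,2]
    near=np.hypot(P[...,0]-.55,P[...,1]-.166)<.2
    for nm,m,zp in(("clamp",(h<14)&(S>150)&(v>70)&(abs(z-.044)<.008),.044),("yellow",near&(h>20)&(h<34)&(S>180)&(v>80),None),("blue",near&(h>100)&(h<130)&(S>120),None),("plate",(S<50)&(v>90)&(abs(z-.022)<.006)&near,.022)):
        for uv,a in blobs(m,15):
            zm=np.median(z[uv[:,1],uv[:,0]]); q=P[uv[:,1],uv[:,0]] if zp is None else ray(c,uv,zp)
            print(n,nm,a,uv.mean(0).round(0),q.mean(0).round(4),rect(q),"z",zm.round(4))
E
python3 m.py 2
```

```text
6.0667 [0.55022783 0.16526848 0.40284496] yaw 63.52180230389286 q [ 2.030e-01  6.300e-02  1.563e+00 -1.000e-03  1.517e+00  6.650e-01] [-1.48298983  0.01806127 -2.83875243]
wrist clamp 658 [326. 159.] [0.6011 0.1698 0.044 ] (600.9, 169.9, 35.6, 16.5, -86.0) z 0.0428
wrist clamp 171 [228. 196.] [0.5023 0.1796 0.044 ] (501.7, 180.7, 22.1, 11.0, 36.1) z 0.0426
wrist blue 9692 [278. 230.] [0.5565 0.1805 0.2147] (557.0, 192.4, 84.3, 64.6, 73.4) z 0.2103
wrist plate 25199 [240. 103.] [0.5506 0.2492 0.022 ] (548.1, 227.4, 258.7, 149.5, -86.0) z 0.0208
top clamp 53 [167. 174.] [0.6021 0.1579 0.044 ] (601.0, 158.9, 17.1, 16.3, -76.7) z 0.0422
top clamp 132 [162. 221.] [0.5021 0.1633 0.044 ] (501.6, 162.7, 31.4, 17.8, -84.7) z 0.0425
top yellow 48 [170. 199.] [0.5299 0.1264 0.1328] (538.1, 135.2, 36.4, 19.4, 54.9) z 0.1365
top blue 659 [142. 183.] [0.5385 0.15   0.2168] (539.9, 150.6, 61.5, 42.6, -32.6) z 0.2105
top blue 15 [121. 168.] [0.5589 0.1774 0.2384] (559.0, 177.8, 6.5, 5.4, 86.4) z 0.2385
top plate 15 [158. 169.] [0.6205 0.1846 0.022 ] (620.5, 185.2, 11.0, 6.2, 71.3) z 0.0204
top plate 67 [ 88. 191.] [0.5719 0.3301 0.022 ] (571.7, 328.7, 27.3, 14.4, 9.9) z 0.0205
top plate 596 [191. 216.] [0.5161 0.1091 0.022 ] (522.7, 112.5, 86.2, 41.2, 3.9) z 0.0206
top plate 1576 [129. 226.] [0.4966 0.2387 0.022 ] (513.4, 238.1, 171.0, 85.3, -85.9) z 0.0206
side clamp 189 [194. 290.] [0.5985 0.1705 0.044 ] (597.9, 171.1, 38.8, 20.1, -88.6) z 0.0432
side clamp 231 [248. 304.] [0.5004 0.1693 0.044 ] (500.2, 168.3, 39.2, 19.7, -85.9) z 0.0432
side blue 2173 [211. 243.] [0.5366 0.1846 0.1898] (541.4, 176.1, 64.0, 44.3, 30.6) z 0.195
side plate 632 [253. 284.] [0.5152 0.1113 0.022 ] (522.8, 114.3, 88.4, 37.8, 3.8) z 0.0213
side plate 8314 [196. 364.] [0.5422 0.2734 0.022 ] (544.1, 257.0, 202.7, 150.4, -86.2) z 0.0214
```

View pics/wrist2.png

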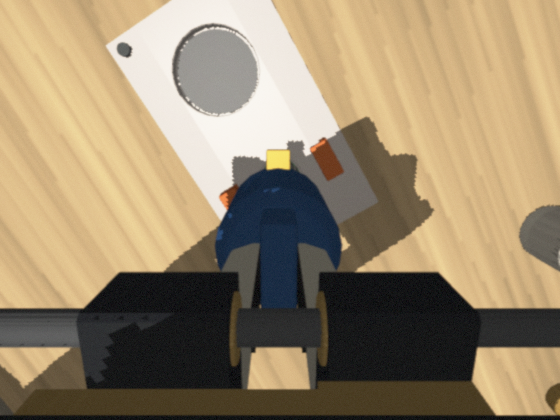

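View pics/side2.png

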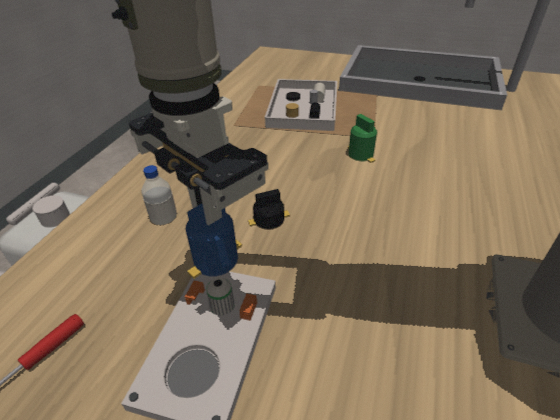

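Wrist view: the bell hangs centred at (278,220), with its yellow ear at (278,160) and the clamps at (326,159) and (228,196) either side of it. The side view shows the bell hanging straight above the cartridge. Next I shift it about 1 mm and lower it.

Request:
apply_moves(
  series=[
    [[1,1,5],[0,0,0]],
    [[0,0,12],[0,0,0]],
    [[0,0,15],[0,0,0]],
    [[0,0,15],[0,0,0]],
    [[0,0,15],[0,0,0]],
    [[0,0,12],[0,0,0]],
    [[0,0,10],[0,0,0]],
    [[0,0,8],[0,0,0]],
    [[0,0,5],[0,0,0]],
    [[0,0,3],[0,0,0]],
    [[0,0,0],[0,0,0]],
    [[0,0,0],[0,0,0]],
  ],
)

```text
t: 7.22
tool_pos: [0.552, 0.1666, 0.3042]
orientation: [2.67, 1.655, 0.001]
force: [0.5, -0.7, -2.3]
opening: 0.0155
gripper_force: 40.0
```

Request:
apply_moves(
  series=[
    [[0,0,2],[0,0,0]],
    [[0,0,2],[0,0,0]],
    [[0,0,2],[0,0,0]],
    [[0,0,1],[0,0,0]],
    [[0,0,0],[0,0,0]],
    [[0,0,0],[0,0,0]],
  ],
)

```text
t: 7.72
tool_pos: [0.5517, 0.1665, 0.2966]
orientation: [-2.67, -1.655, 0.0]
force: [-0.5, -0.5, -2.5]
opening: 0.0155
gripper_force: 40.0
```

Request:
apply_moves(
  series=[
    [[0,0,1],[0,0,0]],
    [[0,0,1],[0,0,0]],
    [[0,0,0],[0,0,0]],
    [[0,0,0],[0,0,0]],
  ],
)

```text
t: 8.05
tool_pos: [0.5517, 0.1665, 0.2946]
orientation: [-2.67, -1.655, 0.0]
force: [-0.9, 0.3, -3.0]
opening: 0.0157
gripper_force: 40.0
```

Request:
apply_moves(
  series=[
    [[0,0,0],[0,0,0.05]],
    [[0,0,0],[0,0,0.09]],
    [[0,0,0],[0,0,0.1]],
    [[0,0,0],[0,0,0.1]],
    [[0,0,0],[0,0,0.1]],
    [[0,0,0],[0,0,0.1]],
    [[0,0,0],[0,0,0.1]],
    [[0,0,0],[0,0,0.1]],
    [[0,0,0],[0,0,0.1]],
    [[0,0,0],[0,0,0.1]],
    [[0,0,0],[0,0,0.06]],
    [[0,0,0],[0,0,0.02]],
  ],
)

```text
t: 9.05
tool_pos: [0.5517, 0.1665, 0.2948]
orientation: [-3.139, -0.136, -0.0]
force: [0.2, -0.0, -2.5]
opening: 0.0158
gripper_force: 40.0
```

```bash
python3 m.py 3 | grep -v plate
```

```text
9.05 [0.55174461 0.16653306 0.29477805] yaw 4.968363703461135 q [ 0.204  0.145  1.677 -0.     1.32   1.688] [ 0.15289023 -0.0407276  -2.52673704]
wrist clamp 1563 [282. 144.] [0.602  0.1689 0.044 ] (601.7, 168.9, 34.5, 17.9, -86.0) z 0.0428
wrist blue 9622 [278. 230.] [0.568  0.1682 0.107 ] (577.6, 175.0, 83.4, 64.3, 17.7) z 0.1022
top clamp 47 [165. 174.] [0.6018 0.1612 0.044 ] (600.6, 161.9, 15.9, 15.4, -80.0) z 0.0424
top clamp 132 [162. 222.] [0.5017 0.1634 0.044 ] (501.5, 162.7, 34.7, 17.4, -85.8) z 0.0428
top blue 232 [158. 202.] [0.5297 0.1569 0.1036] (530.7, 161.7, 61.1, 25.3, -83.7) z 0.1005
side clamp 139 [192. 292.] [0.5996 0.1749 0.044 ] (600.2, 171.3, 38.0, 17.9, -77.4) z 0.0432
side clamp 229 [248. 305.] [0.5001 0.1696 0.044 ] (500.0, 168.9, 39.0, 20.1, -85.5) z 0.0431
side blue 1568 [222. 292.] [0.535  0.1851 0.0813] (540.0, 178.5, 64.2, 39.0, 42.5) z 0.0861
```

View pics/side3.png

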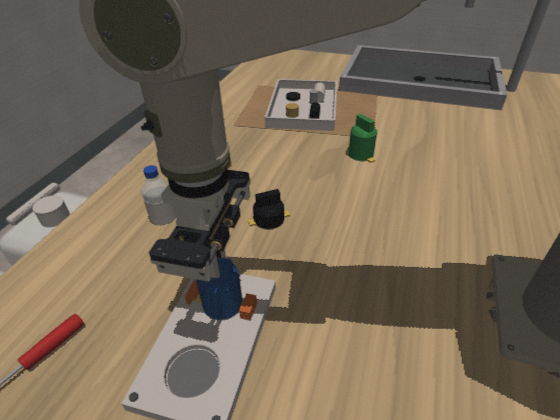

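The side view shows the bell over the cartridge at (222,292), low between the clamps and close to home, with the tool's yaw at 5° against about 4° for the seat. Next I lower it the last millimetre or so, watching the force, then release.

Request:
apply_moves(
  series=[
    [[0,0,0.5],[0,0,0.02]],
    [[0,0,0.5],[0,0,0]],
    [[0,0,0.5],[0,0,0]],
    [[0,0,0],[0,0,0]],
    [[0,0,0],[0,0,0]],
  ],
)

```text
t: 9.62
tool_pos: [0.5518, 0.1666, 0.2933]
orientation: [-3.14, -0.11, -0.0]
force: [-0.6, -0.5, -2.4]
opening: 0.0157
gripper_force: 40.0
```

Request:
apply_moves(
  series=[
    [[0,0,0.5],[0,0,0]],
    [[0,0,0.5],[0,0,0]],
    [[0,0,0],[0,0,0]],
    [[0,0,0],[0,0,0]],
  ],
)

```text
t: 9.95
tool_pos: [0.5519, 0.1667, 0.2932]
orientation: [-3.139, -0.11, -0.001]
force: [-1.8, 1.0, 5.3]
opening: 0.0154
gripper_force: 40.0
```

Force reversed, so the bell is on the plate. Opening the gripper, then backing straight up.

Request:
apply_moves(
  series=[
    [[0,0,0],[0,0,0]],
    [[0,0,0],[0,0,0]],
    [[0,0,0],[0,0,0]],
    [[0,0,0],[0,0,0]],
    [[0,0,0],[0,0,0]],
    [[0,0,0],[0,0,0]],
    [[0,0,0],[0,0,0]],
    [[0,0,0],[0,0,0]],
  ],
  claw=0.6,
)

```text
t: 10.62
tool_pos: [0.5517, 0.1665, 0.2922]
orientation: [-3.14, -0.11, 0.0]
force: [0.5, -0.2, -0.2]
opening: 0.0556
gripper_force: 0.0
```

Request:
apply_moves(
  series=[
    [[0,0,-5],[0,0,0]],
    [[0,0,-15],[0,0,0]],
    [[0,0,-25],[0,0,0]],
    [[0,0,-30],[0,0,0]],
    [[0,0,-30],[0,0,0]],
    [[0,0,-20],[0,0,0]],
    [[0,0,-5],[0,0,0]],
    [[0,0,0],[0,0,0]],
    [[0,0,0],[0,0,0]],
  ],
)

```text
t: 11.37
tool_pos: [0.5516, 0.1665, 0.4214]
orientation: [3.14, 0.11, -0.001]
force: [0.1, 1.2, -0.3]
opening: 0.0559
gripper_force: 0.0
```

```bash
sed -i 's/("blue",/("wing",near\&(h>100)\&(h<130)\&(S>120)\&(z>.12),.130),("blue",/' m.py; python3 m.py 4 | grep -v plate
```

```text
11.3667 [0.55158091 0.16649733 0.42138006] yaw 3.9988618234005546 q [0.204 0.06  1.533 0.    1.549 1.705] [ 0.06337399  1.20742891 -0.31165288]
wrist clamp 624 [279. 132.] [0.6015 0.1689 0.044 ] (601.3, 168.9, 33.8, 16.0, -86.0) z 0.0428
wrist clamp 51 [263. 232.] [0.4992 0.1784 0.044 ] (500.1, 177.8, 8.3, 7.6, -86.0) z 0.0429
wrist clamp 25 [290. 233.] [0.5004 0.1505 0.044 ] (500.4, 150.5, 7.1, 3.5, -8.9) z 0.043
wrist wing 1318 [278. 202.] [0.5539 0.1669 0.13  ] (553.5, 166.9, 50.6, 15.6, 4.0) z 0.1287
wrist blue 4696 [278. 191.] [0.5577 0.1674 0.1069] (566.2, 160.9, 94.3, 63.4, -23.3) z 0.1008
top clamp 134 [162. 221.] [0.502  0.1637 0.044 ] (501.5, 163.6, 33.0, 17.4, -85.5) z 0.0425
top wing 179 [150. 190.] [0.5478 0.1642 0.13  ] (546.1, 163.2, 45.5, 16.7, 3.0) z 0.1285
top blue 315 [148. 193.] [0.5449 0.1725 0.116 ] (543.8, 174.8, 51.4, 36.6, 2.0) z 0.1271
top blue 254 [164. 192.] [0.5511 0.1461 0.0992] (553.5, 144.6, 50.6, 25.6, 4.3) z 0.1
side clamp 136 [192. 292.] [0.5998 0.1752 0.044 ] (598.9, 172.4, 39.0, 17.3, -86.4) z 0.0431
side clamp 230 [248. 304.] [0.5002 0.1693 0.044 ] (500.4, 168.7, 39.5, 19.6, -84.0) z 0.043
side wing 315 [215. 263.] [0.5461 0.1712 0.13  ] (546.6, 171.3, 53.4, 21.3, 3.9) z 0.1288
side blue 2015 [219. 288.] [0.5399 0.1831 0.0873] (544.6, 176.1, 64.7, 48.4, 23.8) z 0.0947
```

View pics/wrist4.png

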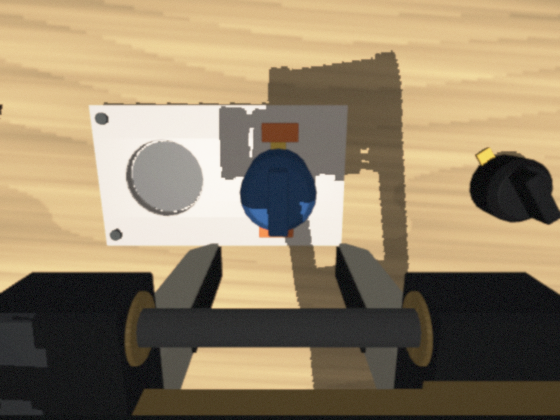

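The wrist view shows the bell seated at (278,190), with its yellow ear running under the clamp at (280,132). Its wing is at 4.0°, matching the seat. The wing centre is about 2 mm from the seat's and its top is at 0.129 m, as expected with the bell flat on the plate. The gripper is clear, and the black bell (512,188) was not touched.

```bash
python3 -c "
from plant import robot
print(robot.close_job())"
```

```text
the job is handed in; nothing more can be done
None
```

The blue bell is flat on the plate over the cartridge, turned home with its ears under the clamps and released; the black bell was left alone, and I handed the job in at about 11.5 s (no verdict was returned).

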